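# Open the caramel sheeting rolls by one turn of the hand wheel

### The job

The next caramel slab is to be rolled thicker: open the sheeting rolls by pushing their hand wheel round by its upright handle, anticlockwise seen from above, through exactly one full turn, so that the handle ends where it started. Push the handle gently with the fingers without gripping it or the wheel, and leave the things lying around the machine where they are.

Things in the scene. Friction and masses are not known exactly. Their poses are not given: they have to be found in the camera images.
- rolls: the bench-top sheeting rolls, a grey frame fixed to the table, 170 x 280 mm at the bed, with a low gear motor on its right end (y = -120 to -185 mm, up to 123 mm high) frame 205 mm high without the wheel, aluminium trays out to 151 mm from the middle at front and back; the hand wheel sits on top, in the middle. Origin: on the table, straight under the wheel's axis. x points from the front tray to the back tray, y along the two rolls, z up
- wheel_axis (a point): on the wheel's upright axis, 230 mm above the table, level with the top of the rim. The wheel is dark steel, 158 mm across, with a round rim 18 mm thick (its middle line 70 mm from the axis) on three spokes, and lies level; the hub in the middle is no higher than 5 mm above the rim's top
- handle_mid (a point): the middle of the upright black handle that stands on the rim, straight above one spoke's end: round, 24 mm thick, from the rim's top (230 mm above the table) to 290 mm; this point is on its centre line, 70 mm from the wheel's axis and 260 mm above the table. The handle spins freely about its own centre line
- wheel (a joint): how far the wheel is turned, rad: it grows as the wheel turns anticlockwise seen from above, 6.283 to a turn; 0 is the fully closed stop. It starts somewhere between 0.4 and 5.8, so one full turn closing is not possible, and it could go on to 16. Turning takes about 2.5 N at the handle and the wheel stays where it is left
- wheel_handle: the same upright handle as a body; its origin is at its foot on the centre line, 70 mm from the wheel's axis and 230 mm above the table
- tub_mid (a point): middle of a loose clear plastic tub, open, 120 x 90 x 55 mm high, standing beside the machine; leave it alone
- papers_mid (a point): middle of a loose block of white wrapping papers, 75 x 100 x 35 mm high, beside the machine; leave it alone
- scraper_mid (a point): a loose bench scraper lying flat on the machine's front tray: steel blade 100 x 85 mm, wooden grip 115 mm long and 28 mm thick; leave it alone
- strip_mid (a point): middle of a loose caramel strip, 24 x 140 x 10 mm, lying on the machine's back tray; leave it alone

How it is judged:
By the outcome, as a careful person would: the job done as asked, in the order asked, and still so for the second after the job is handed in, with the robot touching nothing.
It also fails if it takes over 51 s, if anything falls off the work surface, if the arm or the gripper's body presses on something with over 40 N, if the wrist force passes 120 N, or if a joint passes its speed limit or range.

### The arm

A 6-joint arm with a two-finger parallel gripper is mounted at the origin on the work surface. World frame = base frame: x ahead of the robot, y to its left, z up, the work surface at z = 0. Lengths are in mm, angles in degrees, forces in N, time in s.
With the tool pointing down it reaches from about 350 to 850 mm from the base axis. Payload 8.1 kg.
Tool frame: the origin (TCP) lies on the centre line of the jaws, within the pads' length; the fingertips stand r.tip_extent ahead of it and the grasp point (between the pads) lies 8 mm behind it (r.tip_extent is the distance from the TCP to the fingertips, in mm); z points along the fingers, y is the direction in which the jaws open and shut (so a half turn about z gives the same grasp; the last joint's range is limited). The gripper opens to 85 mm and grips with 20 to 120 N. Pads are 22 mm wide; open, the fingers measure 114 mm over their backs; the gripper's body (76 mm by 85 mm) begins 54 mm behind the grasp point. The pads swing forward as they close: fully open they stand 13 mm farther back than shut.
Start: joints at [-70.726, 7.471, 85.268, -0, 87.261, -4.893], TCP at [245.662, -547.408, 242.292] pointing down, gripper open.
Joint ranges: [-169.43, 169.43], [-51.17, 129.36], [1.28, 143.12], [-76.62, 256.62], [0, 156.53], [-152.29, 152.29]. Speed limits (degrees/s): [136.94, 136.94, 159.86, 180, 180, 180].

### API

Orientations are given as [roll, pitch, yaw] about the fixed x, y, z axes, in that order (R = Rz(yaw) Ry(pitch) Rx(roll)).
In Python, from bench import sense, optics, hand_in, spotter, r gives the robot as it stands.
- The arm moves only by the tool apply_moves, never from a script. Its argument "series" is a list of rows, each a list of 3 entries, a list of its own where there are three numbers: the opening, from 0 (shut) to 1 (fully open), then the shift along the world's x, y, z in m, then the turn about the world's z in rad. In form: [[grip, [x, y, z], turn], ...]. A call has 1 to 5 rows; each row is the pose to reach, as a shift and turn from the pose measured when the call began; what a row does not reach only later rows make up. A row lasts 1/8 s, in which the tool goes at most 62.5 mm and 10.7 degrees, less where a joint would pass 70% of its speed; a pose out of reach is approached as far as the arm can. A call with a gripper value outside its range is refused whole. The fingers move at their own pace and stop on an object; "grip_force" is the grip in N (left out, the last holds). Time passes only in rows, so rows that repeat a pose let the fingers close. It gives the time, the measured TCP pose, the force and the opening at its end, in the units of the state.
- sense(): the state, without advancing time (a new reading comes with each control period).
- optics.snapshot(name): name is "side" or "top" or "wrist"; returns a dict with "color" (420x560x3 uint8, blue, green, red), "intrinsics" (3x3 intrinsics, pixels), "distortion" ([k1, k2, p1, p2, k3] as OpenCV has them; the pictures are not rectified), "rvec" (rotation vector, rad) and "tvec" (3), from world to camera coordinates, as OpenCV has them. Camera axes: x right, y down, z forward; pixel columns grow to the right and rows downward; lengths in mm; the calibration is good to about 2 mm. A picture is of the moment at which its call begins. There is no depth.
- hand_in(): hands the job in, once; it reports no verdict.
Trained networks look in a picture, given as the dict that the camera call returned (one of the last four; its "shot" number tells which), for a name from the list of things; names that differ only in an ending like _2 or _b are one class to them, and where a whole thing is asked for, a point or a joint stands for the part that bears it (a point fixed in the world has none). Each returns a list of dicts, best first, with "p" (0 to 1); they miss things now and then, are a little off and sometimes report something else, mostly with a low value. They report only what shows in the picture. A call takes as long as a camera call.
- spotter.search_frame(picture, query): "xyz" ([x, y, z] in mm, in the coordinates of the camera as it stood for that picture, good to about 4 mm: the middle of the surface that is visible of it).
- spotter.masks_of(picture, query): "mask" (420x560 bool, what is visible of it).
The state is a dict: "time": time; "joint_pos": joint angles; "qd": joint speeds; "joint_efforts": joint torques, N m; "tool_pos": TCP position; "tcp_rot": TCP orientation; "ft_force": force on the tool from outside, world axes, zero at the start; "wrist_torque": the same for the moment, N m; "finger_gap": finger opening in mm.
Only numpy, scipy, OpenCV 4.12 (cv2) and the standard library are available. Lean on these libraries where they do the work, as an engineer would, in place of code of your own. Each camera call takes 0.05 s, during which the arm holds its last target.

## Working session

There is one attempt and no reset: what is moved stays moved. The work goes in short steps, Python scripts to look and compute and a tool call to move; the robot and the scene stay as the last step left them, time stands still between calls to the robot, and variables do not carry over. Pictures are saved under pics/ and viewed, and the job is handed in when it is done.

Besides the shell and the picture viewer there is one more tool, called after ">>>" as name(argument=value, ...), one argument or row to a line, values as JSON. apply_moves: Moves the arm, as the interface text tells. Its arguments: {"type":"object","properties":{"series":{"type":"array"},"grip_force":{"type":"number"}},"required":["series"]}

```bash
mkdir -p pics; ls; cat > h.py <<'E'
import numpy as np, cv2
from bench import sense, optics, hand_in, spotter, r
def toworld(s,p):
    R,_=cv2.Rodrigues(np.array(s["rvec"],float)); return R.T@(np.array(p,float)-np.array(s["tvec"],float).ravel())
def proj(s,P):
    return cv2.projectPoints(np.array(P,float).reshape(-1,1,3),np.array(s["rvec"],float),np.array(s["tvec"],float),np.array(s["intrinsics"],float),np.array(s["distortion"],float))[0].reshape(-1,2)
def ray(s,uv,z):
    K=np.array(s["intrinsics"],float);u=cv2.undistortPoints(np.array(uv,float).reshape(-1,1,2),K,np.array(s["distortion"],float)).reshape(2)
    R,_=cv2.Rodrigues(np.array(s["rvec"],float)); t=np.array(s["tvec"],float).ravel()
    c=-R.T@t; d=R.T@np.array([u[0],u[1],1.]); return c+d*(z-c[2])/d[2]
E
python3 - <<'E'
from h import *
st=sense();print(st,r.tip_extent)
for n in("top","side"):
    s=optics.snapshot(n);cv2.imwrite(f"pics/{n}0.png",s["color"])
    for q in("wheel_axis","handle_mid","rolls","tub_mid","papers_mid","scraper_mid"):
        for d in spotter.search_frame(s,q)[:2]: print(n,q,round(d["p"],2),toworld(s,d["xyz"]).round(0))
print(sense()["time"])
E
```

```text
pics
{'time': 0.0, 'joint_pos': array([-7.07254020e+01,  7.51555514e+00,  8.53301710e+01,  9.64543854e-04,
        8.72637353e+01, -4.89006982e+00]), 'qd': array([-0.03111472,  0.01777765,  0.04403763, -0.0003998 , -0.0371336 ,
        0.03786889]), 'joint_efforts': array([ 1.91993502e-05, -5.69393992e+01, -5.00558925e+01, -6.19837442e-05,
        1.49103825e-02,  3.26368513e-05]), 'tool_pos': array([ 245.48880342, -546.87910798,  241.23123446]), 'tcp_rot': array([-1.79891019e+02, -1.02908007e-02,  2.41646111e+01]), 'ft_force': array([0.02243766, 0.32444783, 0.34047595]), 'wrist_torque': array([-0.02629732,  0.03816991,  0.01374768]), 'finger_gap': 85.62643590544664} 11.0
top wheel_axis 0.76 [520.  76. 234.]
top wheel_axis 0.71 [539.  69. 179.]
top handle_mid 0.5 [520.   4. 284.]
top handle_mid 0.5 [393. 261.  34.]
top rolls 0.84 [540.  67. 180.]
top tub_mid 0.69 [ 608. -187.    3.]
top papers_mid 0.83 [393. 260.  35.]
top scraper_mid 0.78 [419.  13. 110.]
top scraper_mid 0.7 [632. 109. 104.]
side wheel_axis 0.95 [523.  83. 226.]
side wheel_axis 0.22 [396. 271.  38.]
side handle_mid 0.78 [515.  11. 272.]
side rolls 0.71 [531. 126. 120.]
side papers_mid 0.67 [398. 269.  41.]
side scraper_mid 0.69 [415.  34. 105.]
0.7
```

View pics/top0.png

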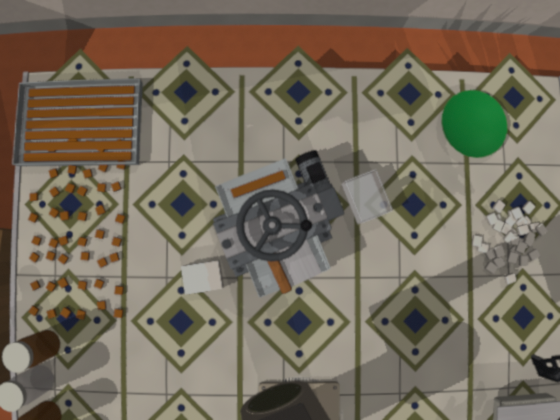

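View pics/side0.png

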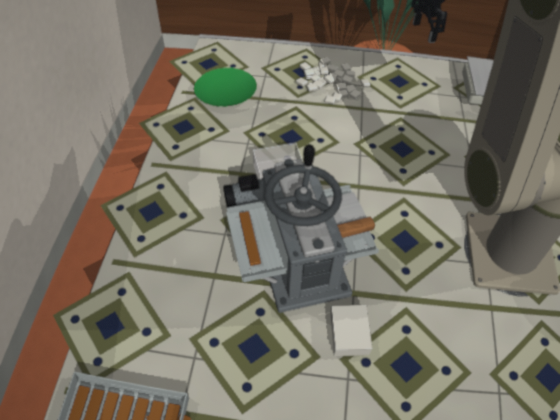

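The top view shows the wheel's hub at about (272,225) and the handle on its right at (306,225). The side view shows the wheel at (303,195) and the handle top at (309,152). Next I'll fit the wheel and handle precisely.

```bash
cat > fit.py <<'E'
from h import *
from scipy.optimize import least_squares
def rimpts(c,r,z,n=120):
    a=np.linspace(0,2*np.pi,n,endpoint=False);return np.c_[c[0]+r*np.cos(a),c[1]+r*np.sin(a),np.full(n,z)]
def fitwheel(names=("top","side"),pre="f"):
    S={n:optics.snapshot(n) for n in names}
    obs={}
    for n in names:
        m=spotter.masks_of(S[n],"wheel_axis");h=spotter.masks_of(S[n],"handle_mid")
        print(n,[(round(d["p"],2),int(d["mask"].sum()),np.argwhere(d["mask"]).mean(0)[::-1].round(1)) for d in m[:3]],[(round(d["p"],2),int(d["mask"].sum()),np.argwhere(d["mask"]).mean(0)[::-1].round(1)) for d in h[:3]])
        obs[n]=(m,h)
    return S,obs
E
python3 - <<'E'
from fit import *
S,o=fitwheel()
for n in S:
    s=S[n];im=s["color"].copy()
    for m,c in((o[n][0],(0,0,255)),(o[n][1],(0,255,0))):
        if m:
            cs,_=cv2.findContours(m[0]["mask"].astype(np.uint8),cv2.RETR_LIST,cv2.CHAIN_APPROX_NONE)
            print(n, m[0]["p"])
    c=proj(s,[520,76,230])[0].astype(int)
    crop=im[c[1]-75:c[1]+75,c[0]-75:c[0]+75]
    big=cv2.resize(crop,None,fx=4,fy=4,interpolation=cv2.INTER_CUBIC)
    big2=big.copy()
    for P,col in((rimpts((520,76),79,221),(0,0,255)),(rimpts((520,76),61,221),(0,255,255))):
        for u in proj(s,P): cv2.circle(big2,tuple(((u-c+75)*4+2).astype(int)),1,col,-1)
    for m in o[n][1][:1]:
        k=cv2.resize(m["mask"][c[1]-75:c[1]+75,c[0]-75:c[0]+75].astype(np.uint8),None,fx=4,fy=4)
        cs,_=cv2.findContours(k,cv2.RETR_LIST,cv2.CHAIN_APPROX_NONE);cv2.drawContours(big2,cs,-1,(0,255,0),1)
    for m in o[n][0][:1]:
        k=cv2.resize(m["mask"][c[1]-75:c[1]+75,c[0]-75:c[0]+75].astype(np.uint8),None,fx=4,fy=4)
        cs,_=cv2.findContours(k,cv2.RETR_LIST,cv2.CHAIN_APPROX_NONE);cv2.drawContours(big2,cs,-1,(255,100,0),1)
    cv2.imwrite(f"pics/{n}1.png",big2)
E
```

```text
top [(0.71, 2286, array([272.2, 224.9]))] [(0.48, 104, array([305.8, 225.7]))]
side [(0.93, 2699, array([303.5, 191.8]))] [(0.5, 229, array([308.6, 155.7])), (0.28, 2659, array([303. , 191.7])), (0.26, 1847, array([350.4, 330.2]))]
top 0.71
top 0.48
side 0.93
side 0.5
```

View pics/top1.png

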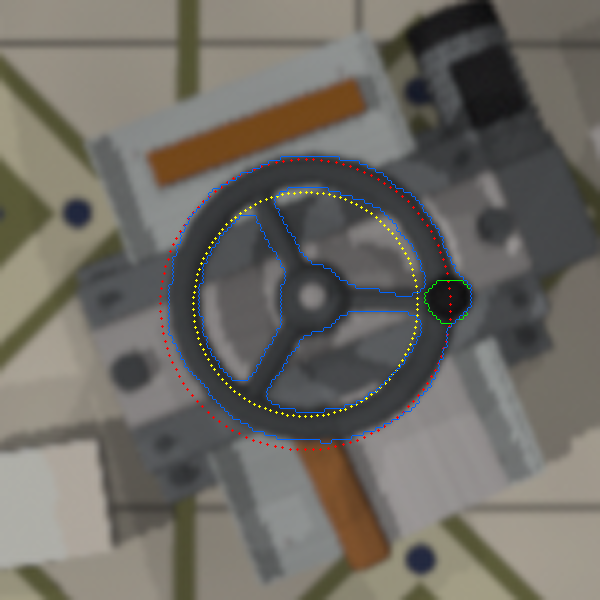

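View pics/side1.png

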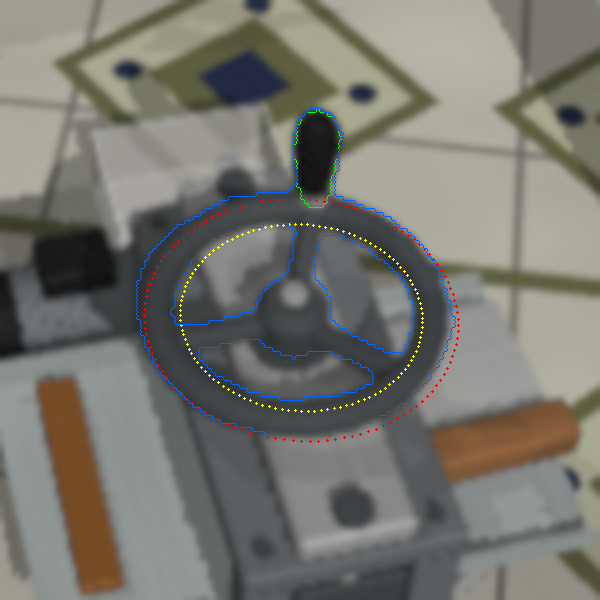

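```bash
cat >> fit.py <<'E'
def solve(S,o,use=("top","side")):
    def sil(s,c):  # torus points projected hull
        a=np.linspace(0,2*np.pi,90,endpoint=False);P=[]
        for b in np.linspace(0,2*np.pi,12,endpoint=False):
            rr=70+9*np.cos(b);P.append(np.c_[c[0]+rr*np.cos(a),c[1]+rr*np.sin(a),np.full(90,221+9*np.sin(b))])
        return cv2.convexHull(proj(s,np.vstack(P)).astype(np.float32))
    D={}
    for n in use:
        m=o[n][0][0]["mask"].astype(np.uint8).copy()
        s=S[n]
        # remove handle by dropping contour points near handle mask
        cs,_=cv2.findContours(m,cv2.RETR_EXTERNAL,cv2.CHAIN_APPROX_NONE);c=max(cs,key=len).reshape(-1,2).astype(float)
        hm=cv2.dilate(o[n][1][0]["mask"].astype(np.uint8),np.ones((7,7)))
        c=c[[hm[int(y),int(x)]==0 for x,y in c]]
        D[n]=c
    def res(p,names):
        out=[]
        for n in names:
            h=sil(S[n],p[:2]);out+= [cv2.pointPolygonTest(h,tuple(map(float,q)),True)-0.3 for q in D[n]]
        return np.array(out)
    for names in [(n,) for n in use]+[tuple(use)]:
        f=least_squares(res,[522,75],args=(names,),loss="soft_l1",diff_step=1e-3);print(names,f.x.round(1),"rms",np.sqrt(np.mean(res(f.x,names)**2)).round(2))
    cen=f.x
    # handle: cylinder silhouette centroid
    def hc(s,p):
        a=np.linspace(0,2*np.pi,24,endpoint=False)
        P=np.vstack([np.c_[p[0]+12*np.cos(a),p[1]+12*np.sin(a),np.full(24,z)] for z in (232,290)])
        h=cv2.convexHull(proj(s,P).astype(np.float32));M=cv2.moments(h);return np.array([M["m10"]/M["m00"],M["m01"]/M["m00"]])
    obs={n:np.argwhere(o[n][1][0]["mask"]).mean(0)[::-1] for n in use}
    for names in [(n,) for n in use]+[tuple(use)]:
        f=least_squares(lambda p:np.concatenate([hc(S[n],p)-obs[n] for n in names]),[520,5]);v=f.x-cen;print("handle",names,f.x.round(1),f.fun.round(1),"rad",np.hypot(*v).round(1),"ang",np.degrees(np.arctan2(v[1],v[0])).round(1))
    return cen
E
python3 - <<'E'
from fit import *
S,o=fitwheel();solve(S,o)
s=S["side"];print(sense()["time"])
for n in S: print(n,proj(S[n],[[245.5,-547,241]]), (-cv2.Rodrigues(np.array(S[n]["rvec"],float))[0].T@np.array(S[n]["tvec"]).ravel()).round(0))
E
```

```text
top [(0.63, 2504, array([272.6, 225.8]))] []
side [(0.65, 2526, array([303.4, 191.9])), (0.61, 14258, array([294.9, 232.5]))] [(0.79, 271, array([308.6, 155.8]))]Traceback (most recent call last):
  File "<stdin>", line 2, in <module>
  File "fit.py", line 25, in solve
    hm=cv2.dilate(o[n][1][0]["mask"].astype(np.uint8),np.ones((7,7)))
                  ~~~~~~~^^^
IndexError: list index out of range
```

```bash
python3 - <<'E'
from fit import *
for k in range(4):
    S,o=fitwheel()
    if all(o[n][0] and o[n][1] for n in S): solve(S,o)
print(sense()["time"])
for n in S: print(n, (-cv2.Rodrigues(np.array(S[n]["rvec"],float))[0].T@np.array(S[n]["tvec"]).ravel()).round(0))
E
```

```text
top [(0.77, 2336, array([272.2, 225.3]))] [(0.61, 133, array([305.5, 225.9]))]
side [(0.87, 2804, array([303.2, 191.9])), (0.73, 247, array([308.9, 156.2]))] [(0.67, 252, array([308.8, 155.9]))]
('top',) [523.   72.3] rms 0.52
('side',) [524.5  73.1] rms 0.51
('top', 'side') [523.8  72.7] rms 0.58
handle ('top',) [519.4   5. ] [-1.3  0. ] rad 67.8 ang -93.6
handle ('side',) [521.5   5. ] [-0.1 -0.1] rad 67.7 ang -91.9
handle ('top', 'side') [520.5   5. ] [-1.3 -0.5  0.4 -0.1] rad 67.7 ang -92.7
top [(0.76, 2380, array([272.4, 225.2]))] [(0.54, 119, array([305.6, 225.5]))]
side [(0.73, 2784, array([303.8, 191.8]))] [(0.59, 255, array([309. , 156.3]))]
('top',) [522.9  72.1] rms 0.35
('side',) [523.9  72.2] rms 0.49
('top', 'side') [523.4  72.2] rms 0.46
handle ('top',) [520.3   5. ] [-1.4  0. ] rad 67.2 ang -92.7
handle ('side',) [520.9   5. ] [ 0.  -0.6] rad 67.2 ang -92.1
handle ('top', 'side') [520.5   5. ] [-1.4 -0.1  0.2 -0.6] rad 67.2 ang -92.4
top [(0.88, 2394, array([272.4, 225.2]))] [(0.41, 95, array([305.5, 225.2]))]
side [] [(0.6, 252, array([308.8, 156.2]))]
top [(0.9, 2447, array([272.8, 225.7]))] [(0.51, 118, array([305.6, 225.6]))]
side [(0.61, 2660, array([303. , 192.2]))] [(0.54, 254, array([308.7, 156. ]))]
('top',) [522.7  71.8] rms 0.36
('side',) [524.7  72.5] rms 0.45
('top', 'side') [523.6  72.1] rms 0.54
handle ('top',) [520.1   5. ] [-1.4  0. ] rad 67.2 ang -93.0
handle ('side',) [521.5   5. ] [ 0.  -0.3] rad 67.2 ang -91.8
handle ('top', 'side') [521.   5.] [-1.4 -0.4  0.3 -0.3] rad 67.2 ang -92.2
2.5
top [ 489.   68. 1085.]
side [492. 714. 986.]
```

>>> apply_moves(
  series=[
    [0, [0, 0, 0.05], 0],
    [0, [0.015, 0.03, 0.09], -0.1],
    [0, [0.035, 0.08, 0.1], -0.2],
    [0, [0.055, 0.13, 0.1], -0.35],
    [0, [0.075, 0.18, 0.1], -0.457],
  ],
  grip_force=20,
)

```text
time: 3.12
tool_pos: [321.1, -366.0, 342.7]
tcp_rot: [180.0, -0.0, -2.3]
ft_force: [0.7, -0.9, 0.3]
finger_gap: 0.1
```

```bash
cat > st.py <<'E'
from h import *
C=np.array([523.5,72.3])
def pol():
    s=sense();p=s["tool_pos"];v=p[:2]-C
    print("t",round(s["time"],2),"tcp",p.round(1),"rot",s["tcp_rot"].round(1),"rad",np.hypot(*v).round(1),"ang",np.degrees(np.arctan2(v[1],v[0])).round(1),"F",s["ft_force"].round(1),"gap",round(s["finger_gap"],1),"j",s["joint_pos"].round(0)); return s
E
python3 -c "
from st import *
pol()"
```

```text
t 3.12 tcp [ 321.1 -366.   342.7] rot [180.   -0.   -2.3] rad 482.7 ang -114.8 F [ 0.7 -0.9  0.3] gap 0.1 j [-55. -11.  93.   0.  98.  37.]
```

>>> apply_moves(
  series=[
    [0, [0.025, 0.06, 0], 0],
    [0, [0.05, 0.12, 0], 0],
    [0, [0.075, 0.18, 0], 0],
    [0, [0.1, 0.235, 0], 0],
    [0, [0.12, 0.285, 0], 0],
  ],
)

```text
time: 3.75
tool_pos: [441.6, -79.0, 343.0]
tcp_rot: [179.9, -0.1, -2.3]
ft_force: [1.0, -0.7, -0.0]
finger_gap: -0.1
```

>>> apply_moves(
  series=[
    [0, [0.02, 0.05, 0], 0],
    [0, [0.035, 0.085, 0], 0],
    [0, [0.039, 0.096, 0], 0],
    [0, [0.039, 0.096, 0], 0],
  ],
)

```text
time: 4.25
tool_pos: [480.5, 17.1, 342.9]
tcp_rot: [179.9, -0.1, -2.2]
ft_force: [-0.1, 0.3, -0.7]
finger_gap: -0.3
```

```bash
python3 - <<'E'
from st import *
pol()
for n in("top","side"):
    s=optics.snapshot(n);c=proj(s,[520,50,260])[0].astype(int)
    cv2.imwrite(f"pics/{n}2.png",cv2.resize(s["color"][c[1]-90:c[1]+90,c[0]-100:c[0]+100],None,fx=3,fy=3))
E
```

```text
t 4.25 tcp [480.5  17.1 342.9] rot [ 1.799e+02 -1.000e-01 -2.200e+00] rad 70.0 ang -127.9 F [-0.1  0.3 -0.7] gap -0.3 j [ -4. -12.  94.  -0.  98.  88.]
```

View pics/side2.png

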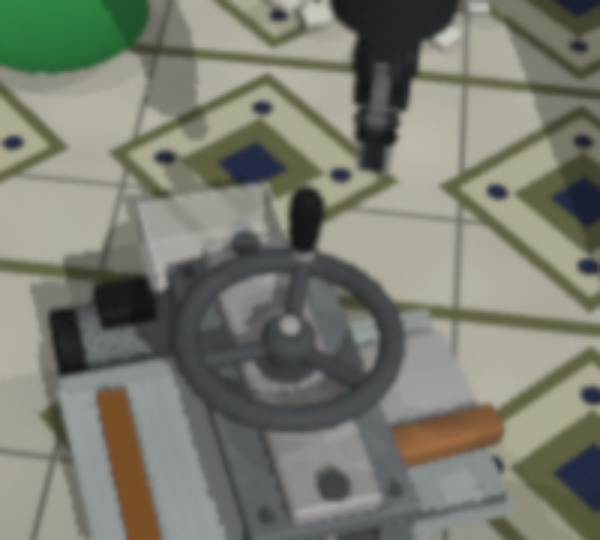

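View pics/top2.png

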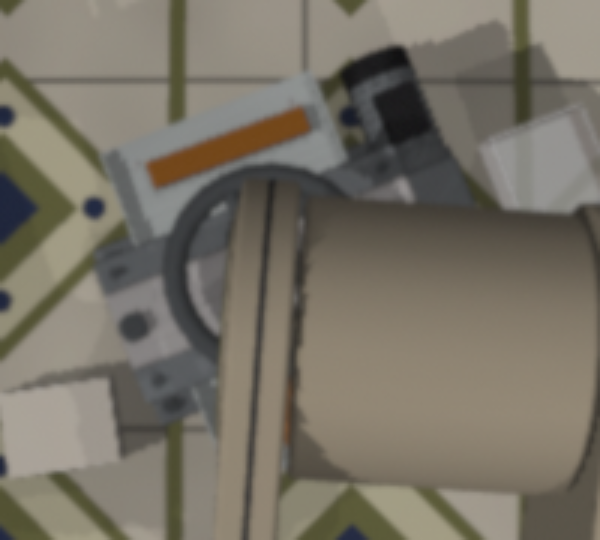

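The side view shows the fingertip at about (375,165), on the robot's side of the handle at (305,220), with clearance. The arm blocks the top view. I'll descend.

>>> apply_moves(
  series=[
    [0, [0, 0, -0.04], 0],
    [0, [0, 0, -0.07], 0],
    [0, [0, 0, -0.081], 0],
    [0, [0, 0, -0.081], 0],
  ],
)

```text
time: 4.85
tool_pos: [480.0, 15.2, 262.0]
tcp_rot: [179.9, -0.1, -2.4]
ft_force: [0.5, -0.4, 0.2]
finger_gap: -0.4
```

```bash
cat >> st.py <<'E'
def plan(step=24,R=71,rows=5,th0=None,yawfn=None,z=262):
    s=pol();p=s["tool_pos"];v=p[:2]-C;a0=np.degrees(np.arctan2(v[1],v[0]))
    if th0 is not None: a0+=360*round((th0-a0)/360)
    out=[]
    for k in range(1,rows+1):
        a=a0+step*k/rows;q=C+R*np.array([np.cos(np.radians(a)),np.sin(np.radians(a))])
        hand=max(a+18.5,-92.3);y=-2+(hand+92.3)/2
        dy=(y-s["tcp_rot"][2]+180)%360-180
        out.append([0,[round((q[0]-p[0])/1e3,4),round((q[1]-p[1])/1e3,4),round((z-p[2])/1e3,3)],round(np.radians(dy),3)])
    print(out)
E
python3 - <<'E'
from st import *
plan(17,th0=-128)
s=optics.snapshot("side");c=proj(s,[520,50,260])[0].astype(int)
cv2.imwrite(f"pics/side3.png",cv2.resize(s["color"][c[1]-90:c[1]+90,c[0]-100:c[0]+100],None,fx=3,fy=3))
E
```

```text
t 4.85 tcp [480.   15.2 262. ] rot [ 1.799e+02 -1.000e-01 -2.400e+00] rad 71.8 ang -127.3 F [ 0.5 -0.4  0.2] gap -0.4 j [ -4. -12. 102.  -0.  90.  88.]
[[0, [np.float64(0.0039), np.float64(-0.0018), np.float64(0.0)], np.float64(0.007)], [0, [np.float64(0.0075), np.float64(-0.0041), np.float64(0.0)], np.float64(0.007)], [0, [np.float64(0.0112), np.float64(-0.0061), np.float64(0.0)], np.float64(0.007)], [0, [np.float64(0.015), np.float64(-0.0079), np.float64(0.0)], np.float64(0.007)], [0, [np.float64(0.0189), np.float64(-0.0095), np.float64(0.0)], np.float64(0.012)]]
```

View pics/side3.png

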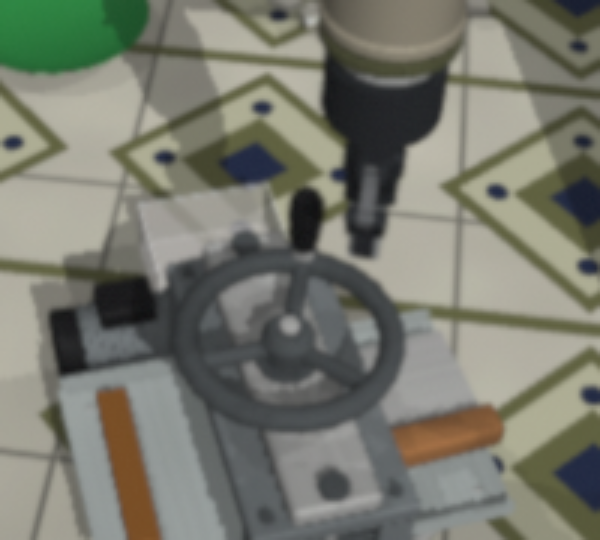

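The fingertip is now at about (362,250), beside the handle at (305,220) and just above the rim. Next I'll push up to contact.

>>> apply_moves(
  series=[
    [0, [0.004, -0.002, 0], 0.007],
    [0, [0.0075, -0.004, 0], 0.007],
    [0, [0.011, -0.006, 0], 0.007],
    [0, [0.015, -0.008, 0], 0.007],
    [0, [0.019, -0.0095, 0], 0.012],
  ],
)

```text
time: 5.52
tool_pos: [499.7, 5.7, 263.0]
tcp_rot: [179.9, -0.1, -1.7]
ft_force: [-1.5, 1.1, 0.5]
finger_gap: 0.3
```

```bash
sed -i 's/    print(out)/    print([[o[0],[float(x) for x in o[1]],float(o[2])] for o in out])/' st.py; python3 -c "
from st import *
plan(20,th0=-110)"
```

```text
t 5.53 tcp [499.7   5.7 263. ] rot [ 1.799e+02 -1.000e-01 -1.700e+00] rad 70.7 ang -109.7 F [-1.5  1.1  0.5] gap 0.3 j [-5. -9. 99. -0. 89. 87.]
[[0, [0.0046, -0.0018, -0.001], 0.039], [0, [0.0094, -0.003, -0.001], 0.074], [0, [0.0143, -0.0038, -0.001], 0.109], [0, [0.0192, -0.0043, -0.001], 0.144], [0, [0.0242, -0.0044, -0.001], 0.179]]
```

>>> apply_moves(
  series=[
    [0, [0.0045, -0.002, -0.001], 0.04],
    [0, [0.0095, -0.003, -0.001], 0.075],
    [0, [0.0145, -0.004, -0.001], 0.11],
    [0, [0.019, -0.0045, -0.001], 0.145],
    [0, [0.024, -0.0045, -0.001], 0.18],
  ],
)

```text
time: 6.15
tool_pos: [523.9, 1.2, 261.8]
tcp_rot: [179.9, -0.1, 8.8]
ft_force: [-3.0, -0.2, 1.6]
finger_gap: -0.1
```

```bash
python3 - <<'E'
from st import *
plan(26,th0=-90)
s=optics.snapshot("side");c=proj(s,[520,50,260])[0].astype(int)
cv2.imwrite(f"pics/side4.png",cv2.resize(s["color"][c[1]-90:c[1]+90,c[0]-100:c[0]+100],None,fx=3,fy=3))
E
```

```text
t 6.15 tcp [523.9   1.2 261.8] rot [ 1.799e+02 -1.000e-01  8.800e+00] rad 71.1 ang -89.7 F [-3.  -0.2  1.6] gap -0.1 j [-5. -5. 96. -0. 89. 76.]
[[0, [0.0064, 0.0004, 0.0], 0.042], [0, [0.0128, 0.0013, 0.0], 0.087], [0, [0.0191, 0.0028, 0.0], 0.133], [0, [0.0252, 0.0049, 0.0], 0.178], [0, [0.0311, 0.0074, 0.0], 0.224]]
```

View pics/side4.png

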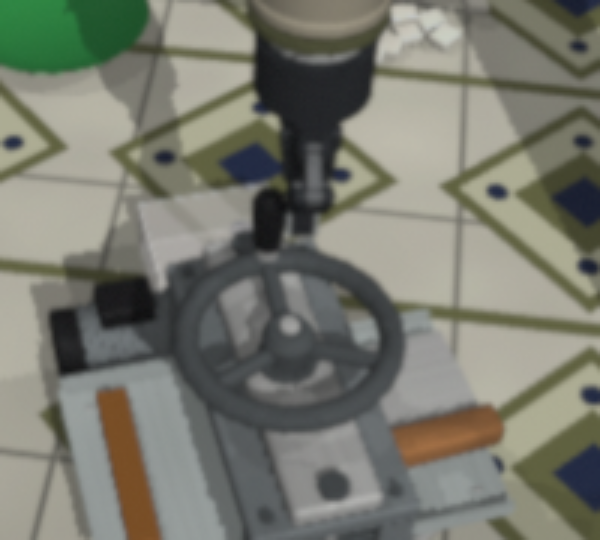

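The handle has moved from (305,220) to (268,220), so it turns the right way at about 3 N. I'll continue.

>>> apply_moves(
  series=[
    [0, [0.0065, 0.0005, 0], 0.04],
    [0, [0.013, 0.0015, 0], 0.085],
    [0, [0.019, 0.003, 0], 0.13],
    [0, [0.025, 0.005, 0], 0.18],
    [0, [0.031, 0.0075, 0], 0.225],
  ],
)

```text
time: 6.82
tool_pos: [555.7, 8.7, 261.9]
tcp_rot: [179.9, -0.1, 21.8]
ft_force: [-2.7, -1.6, 0.3]
finger_gap: 0.2
```

```bash
python3 -c "
from st import *
plan(26,th0=-64)"
```

```text
t 6.83 tcp [555.7   8.7 261.9] rot [ 1.799e+02 -1.000e-01  2.180e+01] rad 71.3 ang -63.2 F [-2.7 -1.6  0.3] gap 0.2 j [-4.  0. 91. -0. 89. 64.]
[[0, [0.0055, 0.0034, 0.0], 0.045], [0, [0.0108, 0.0071, 0.0], 0.09], [0, [0.0157, 0.0112, 0.0], 0.136], [0, [0.0203, 0.0158, 0.0], 0.181], [0, [0.0244, 0.0207, 0.0], 0.226]]
```

>>> apply_moves(
  series=[
    [0, [0.0055, 0.0035, 0], 0.045],
    [0, [0.011, 0.007, 0], 0.09],
    [0, [0.0155, 0.011, 0], 0.135],
    [0, [0.0205, 0.016, 0], 0.18],
    [0, [0.0245, 0.0205, 0], 0.225],
  ],
)

```text
time: 7.45
tool_pos: [580.5, 29.2, 261.9]
tcp_rot: [179.9, -0.1, 34.9]
ft_force: [-0.7, -2.3, 0.6]
finger_gap: 0.0
```

```bash
python3 -c "
from st import *
plan(26,th0=-38)"
```

```text
t 7.45 tcp [580.5  29.2 261.9] rot [ 1.799e+02 -1.000e-01  3.490e+01] rad 71.5 ang -37.0 F [-0.7 -2.3  0.6] gap 0.0 j [-2.  4. 87. -0. 89. 53.]
[[0, [0.0033, 0.0056, 0.0], 0.046], [0, [0.0064, 0.0112, 0.0], 0.091], [0, [0.009, 0.0171, 0.0], 0.136], [0, [0.0111, 0.0232, 0.0], 0.182], [0, [0.0126, 0.0295, 0.0], 0.227]]
```

>>> apply_moves(
  series=[
    [0, [0.0035, 0.0055, 0], 0.045],
    [0, [0.0065, 0.011, 0], 0.09],
    [0, [0.009, 0.017, 0], 0.135],
    [0, [0.011, 0.023, 0], 0.18],
    [0, [0.0125, 0.0295, 0], 0.225],
  ],
)

```text
time: 8.07
tool_pos: [592.9, 59.1, 261.8]
tcp_rot: [179.9, -0.1, 47.9]
ft_force: [-2.5, -2.3, 1.5]
finger_gap: 0.0
```

```bash
python3 -c "
from st import *
plan(26,th0=-11)"
```

```text
t 8.07 tcp [592.9  59.1 261.8] rot [ 1.799e+02 -1.000e-01  4.790e+01] rad 70.7 ang -10.8 F [-2.5 -2.3  1.5] gap 0.0 j [ 1.  6. 85.  0. 89. 43.]
[[0, [0.0012, 0.0063, 0.0], 0.047], [0, [0.0016, 0.0127, 0.0], 0.092], [0, [0.0013, 0.0192, 0.0], 0.138], [0, [0.0005, 0.0256, 0.0], 0.183], [0, [-0.0009, 0.0319, 0.0], 0.228]]
```

>>> apply_moves(
  series=[
    [0, [0.001, 0.0065, 0], 0.045],
    [0, [0.0015, 0.0125, 0], 0.09],
    [0, [0.0015, 0.019, 0], 0.14],
    [0, [0.0005, 0.0255, 0], 0.185],
    [0, [-0.001, 0.032, 0], 0.23],
  ],
)

```text
time: 8.7
tool_pos: [592.0, 91.5, 261.8]
tcp_rot: [179.9, -0.1, 61.3]
ft_force: [0.8, -3.1, -1.1]
finger_gap: 0.3
```

```bash
python3 - <<'E'
from st import *
plan(26,th0=15)
s=optics.snapshot("side");c=proj(s,[520,50,260])[0].astype(int)
cv2.imwrite(f"pics/side5.png",cv2.resize(s["color"][c[1]-90:c[1]+90,c[0]-100:c[0]+100],None,fx=3,fy=3))
E
```

```text
t 8.7 tcp [592.   91.5 261.8] rot [ 1.799e+02 -1.000e-01  6.130e+01] rad 71.1 ang 15.7 F [ 0.8 -3.1 -1.1] gap 0.3 j [ 4.  7. 84.  0. 89. 33.]
[[0, [-0.0022, 0.0061, 0.0], 0.045], [0, [-0.0047, 0.012, 0.0], 0.09], [0, [-0.0078, 0.0176, 0.0], 0.136], [0, [-0.0114, 0.023, 0.0], 0.181], [0, [-0.0155, 0.028, 0.0], 0.226]]
```

View pics/side5.png

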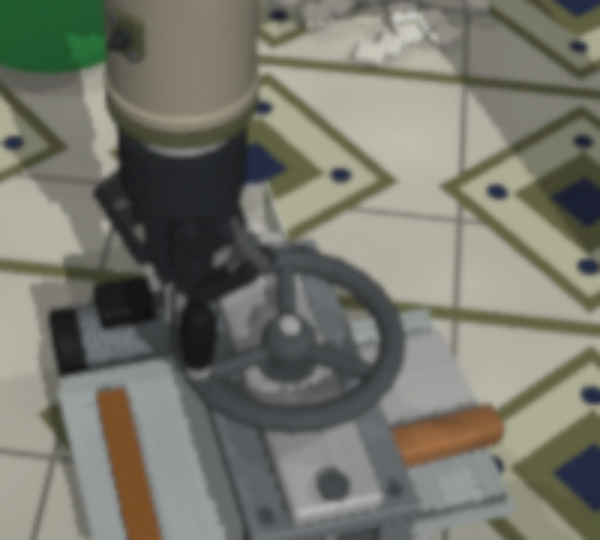

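The handle is now at (200,335), ahead of the finger. I'll keep pushing.

>>> apply_moves(
  series=[
    [0, [-0.002, 0.006, 0], 0.045],
    [0, [-0.0045, 0.012, 0], 0.09],
    [0, [-0.008, 0.0175, 0], 0.135],
    [0, [-0.0115, 0.023, 0], 0.18],
    [0, [-0.0155, 0.028, 0], 0.225],
  ],
)

```text
time: 9.38
tool_pos: [576.0, 120.9, 261.9]
tcp_rot: [179.9, -0.2, 74.5]
ft_force: [2.5, -1.0, -0.6]
finger_gap: 0.1
```

```bash
python3 -c "
from st import *
plan(26,th0=41)"
```

```text
t 9.38 tcp [576.  120.9 261.9] rot [179.9  -0.2  74.5] rad 71.6 ang 42.8 F [ 2.5 -1.  -0.6] gap 0.1 j [ 7.  5. 86.  0. 89. 22.]
[[0, [-0.005, 0.0041, 0.0], 0.051], [0, [-0.01, 0.0082, 0.0], 0.096], [0, [-0.0153, 0.0118, 0.0], 0.141], [0, [-0.021, 0.015, 0.0], 0.187], [0, [-0.0269, 0.0176, 0.0], 0.232]]
```

>>> apply_moves(
  series=[
    [0, [-0.005, 0.004, 0], 0.05],
    [0, [-0.01, 0.008, 0], 0.095],
    [0, [-0.0155, 0.012, 0], 0.14],
    [0, [-0.021, 0.015, 0], 0.185],
    [0, [-0.027, 0.0175, 0], 0.23],
  ],
)

```text
time: 10.0
tool_pos: [548.6, 138.8, 261.8]
tcp_rot: [179.9, -0.2, 87.8]
ft_force: [2.4, -0.3, -1.7]
finger_gap: 0.0
```

```bash
python3 -c "
from st import *
plan(26,th0=68)"
```

```text
t 10.0 tcp [548.6 138.8 261.8] rot [179.9  -0.2  87.8] rad 71.1 ang 69.3 F [ 2.4 -0.3 -1.7] gap 0.0 j [ 9.  2. 89.  0. 89. 11.]
[[0, [-0.0061, 0.0019, 0.0], 0.049], [0, [-0.0124, 0.0034, 0.0], 0.094], [0, [-0.0188, 0.0042, 0.0], 0.14], [0, [-0.0252, 0.0045, 0.0], 0.185], [0, [-0.0317, 0.0042, 0.0], 0.23]]
```

>>> apply_moves(
  series=[
    [0, [-0.006, 0.002, 0], 0.05],
    [0, [-0.0125, 0.0035, 0], 0.095],
    [0, [-0.019, 0.004, 0], 0.14],
    [0, [-0.025, 0.0045, 0], 0.185],
    [0, [-0.0315, 0.004, 0], 0.23],
  ],
)

```text
time: 10.62
tool_pos: [516.8, 143.2, 261.7]
tcp_rot: [179.9, -0.2, 101.2]
ft_force: [2.5, 0.4, -0.2]
finger_gap: 0.2
```

```bash
python3 -c "
from st import *
plan(26,th0=95)"
```

```text
t 10.62 tcp [516.8 143.2 261.7] rot [179.9  -0.2 101.2] rad 71.2 ang 95.4 F [ 2.5  0.4 -0.2] gap 0.2 j [10. -3. 94.  0. 89. -1.]
[[0, [-0.0064, -0.0011, 0.0], 0.044], [0, [-0.0126, -0.0026, 0.0], 0.089], [0, [-0.0187, -0.0046, 0.0], 0.135], [0, [-0.0246, -0.0072, 0.0], 0.18], [0, [-0.0303, -0.0103, 0.0], 0.226]]
```

>>> apply_moves(
  series=[
    [0, [-0.0065, -0.001, 0], 0.045],
    [0, [-0.0125, -0.0025, 0], 0.09],
    [0, [-0.0185, -0.0045, 0], 0.135],
    [0, [-0.0245, -0.007, 0], 0.18],
    [0, [-0.0305, -0.0105, 0], 0.225],
  ],
)

```text
time: 11.25
tool_pos: [485.8, 133.3, 261.8]
tcp_rot: [179.9, -0.2, 114.3]
ft_force: [2.6, 1.9, -0.8]
finger_gap: -0.5
```

```bash
python3 - <<'E'
from st import *
plan(26,th0=121)
s=optics.snapshot("side");c=proj(s,[520,50,260])[0].astype(int)
cv2.imwrite(f"pics/side6.png",cv2.resize(s["color"][c[1]-90:c[1]+90,c[0]-100:c[0]+100],None,fx=3,fy=3))
E
```

```text
t 11.25 tcp [485.8 133.3 261.8] rot [179.9  -0.2 114.3] rad 71.7 ang 121.7 F [ 2.6  1.9 -0.8] gap -0.5 j [  9.  -8.  99.   0.  89. -15.]
[[0, [-0.005, -0.0042, 0.0], 0.045], [0, [-0.0099, -0.0083, 0.0], 0.09], [0, [-0.0145, -0.0128, 0.0], 0.136], [0, [-0.0187, -0.0178, 0.0], 0.181], [0, [-0.0223, -0.0231, 0.0], 0.227]]
```

View pics/side6.png

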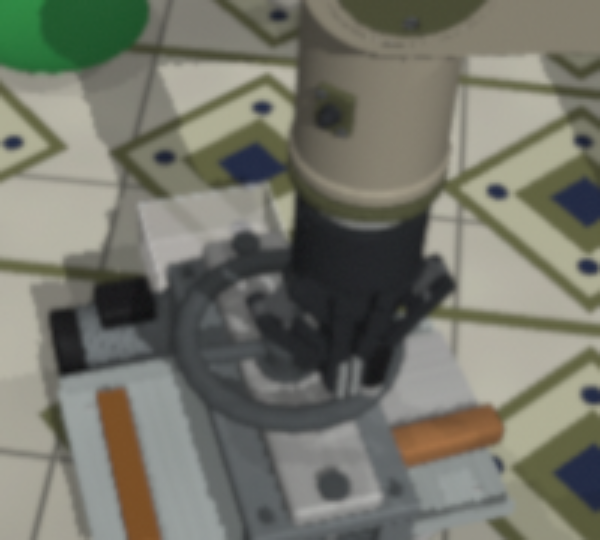

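The finger is at about (350,385) and the dark handle just ahead of it at about (380,360). The 2.5–3 N push is still there.

>>> apply_moves(
  series=[
    [0, [-0.005, -0.004, 0], 0.045],
    [0, [-0.01, -0.0085, 0], 0.09],
    [0, [-0.0145, -0.013, 0], 0.135],
    [0, [-0.0185, -0.018, 0], 0.18],
    [0, [-0.0225, -0.023, 0], 0.225],
  ],
)

```text
time: 11.92
tool_pos: [462.3, 110.5, 261.9]
tcp_rot: [179.9, -0.3, 127.4]
ft_force: [1.6, 2.5, -0.2]
finger_gap: 0.0
```

```bash
python3 -c "
from st import *
plan(26,th0=147)"
```

```text
t 11.93 tcp [462.3 110.5 261.9] rot [179.9  -0.3 127.4] rad 72.2 ang 148.0 F [ 1.6  2.5 -0.2] gap 0.0 j [  7. -13. 103.   0.  90. -30.]
[[0, [-0.0022, -0.0062, 0.0], 0.045], [0, [-0.0048, -0.0121, 0.0], 0.09], [0, [-0.0069, -0.0182, 0.0], 0.136], [0, [-0.0085, -0.0244, 0.0], 0.181], [0, [-0.0094, -0.0308, 0.0], 0.227]]
```

>>> apply_moves(
  series=[
    [0, [-0.002, -0.006, 0], 0.045],
    [0, [-0.005, -0.012, 0], 0.09],
    [0, [-0.007, -0.018, 0], 0.135],
    [0, [-0.0085, -0.0245, 0], 0.18],
    [0, [-0.0095, -0.031, 0], 0.225],
  ],
)

```text
time: 12.55
tool_pos: [452.1, 80.1, 261.8]
tcp_rot: [179.9, -0.4, 140.4]
ft_force: [-1.1, 2.2, -0.2]
finger_gap: -0.1
```

```bash
python3 -c "
from st import *
plan(24,th0=174)"
```

```text
t 12.55 tcp [452.1  80.1 261.8] rot [179.9  -0.4 140.4] rad 71.8 ang 173.8 F [-1.1  2.2 -0.2] gap -0.1 j [  3. -15. 105.   0.  90. -47.]
[[0, [0.0004, -0.006, 0.0], 0.039], [0, [0.0005, -0.012, 0.0], 0.081], [0, [0.0011, -0.0179, 0.0], 0.123], [0, [0.0022, -0.0237, 0.0], 0.165], [0, [0.0038, -0.0295, 0.0], 0.207]]
```

>>> apply_moves(
  series=[
    [0, [0.0005, -0.006, 0], 0.04],
    [0, [0.0005, -0.012, 0], 0.08],
    [0, [0.001, -0.018, 0], 0.125],
    [0, [0.002, -0.0235, 0], 0.165],
    [0, [0.004, -0.0295, 0], 0.205],
  ],
)

```text
time: 13.18
tool_pos: [455.6, 51.3, 261.8]
tcp_rot: [179.8, -0.5, 152.3]
ft_force: [-1.6, 2.2, 0.9]
finger_gap: 0.5
```

```bash
python3 -c "
from st import *
plan(24,th0=198)"
```

```text
t 13.18 tcp [455.6  51.3 261.8] rot [179.8  -0.5 152.3] rad 71.1 ang -162.8 F [-1.6  2.2  0.9] gap 0.5 j [ -0. -15. 105.   0.  91. -63.]
[[0, [0.0021, -0.0056, 0.0], 0.036], [0, [0.0045, -0.011, 0.0], 0.078], [0, [0.0074, -0.0162, 0.0], 0.12], [0, [0.0107, -0.0211, 0.0], 0.162], [0, [0.0145, -0.0258, 0.0], 0.204]]
```

>>> apply_moves(
  series=[
    [0, [0.002, -0.0055, 0], 0.035],
    [0, [0.0045, -0.011, 0], 0.08],
    [0, [0.0075, -0.016, 0], 0.12],
    [0, [0.0105, -0.021, 0], 0.16],
    [0, [0.0145, -0.026, 0], 0.205],
  ],
)

```text
time: 13.8
tool_pos: [469.5, 25.8, 261.8]
tcp_rot: [179.8, -0.6, 164.2]
ft_force: [-2.4, 1.2, 0.4]
finger_gap: -0.2
```

```bash
python3 - <<'E'
from st import *
plan(20,th0=221)
s=optics.snapshot("side")
for d in spotter.masks_of(s,"handle_mid")[:2]: print(d["p"],d["mask"].sum(),np.argwhere(d["mask"]).mean(0)[::-1])
c=proj(s,[520,50,260])[0].astype(int)
cv2.imwrite(f"pics/side7.png",cv2.resize(s["color"][c[1]-90:c[1]+90,c[0]-100:c[0]+100],None,fx=3,fy=3))
E
```

```text
t 13.8 tcp [469.5  25.8 261.8] rot [179.8  -0.6 164.2] rad 71.2 ang -139.3 F [-2.4  1.2  0.4] gap -0.2 j [ -3. -13. 103.   0.  90. -78.]
[[0, [0.0035, -0.0035, 0.0], 0.027], [0, [0.0071, -0.0069, 0.0], 0.062], [0, [0.011, -0.01, 0.0], 0.097], [0, [0.015, -0.0129, 0.0], 0.132], [0, [0.0193, -0.0155, 0.0], 0.167]]
0.49 67 [322.92537313 167.86567164]
```

View pics/side7.png

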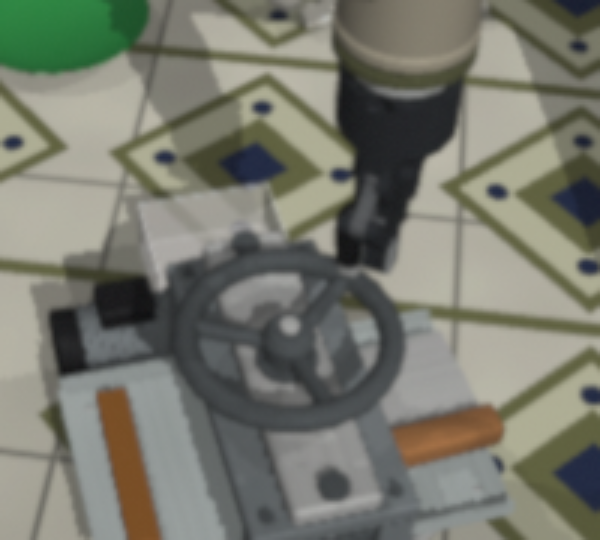

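The handle is at about (342,235) with its spoke pointing to it, and some 27° are left. I'll do a shorter arc and then measure.

>>> apply_moves(
  series=[
    [0, [0.0035, -0.0035, 0], 0.03],
    [0, [0.007, -0.007, 0], 0.06],
    [0, [0.011, -0.01, 0], 0.1],
    [0, [0.015, -0.013, 0], 0.13],
    [0, [0.0195, -0.0155, 0], 0.225],
  ],
)

```text
time: 14.52
tool_pos: [489.6, 9.5, 261.7]
tcp_rot: [179.8, -0.5, 177.1]
ft_force: [-2.4, 0.6, 1.0]
finger_gap: 0.2
```

```bash
cat > reg.py <<'E'
from st import *
# compare spoke/hub pattern & handle with the first side picture: model angle by image unwrapping of wheel at rim plane
def unwrap(im,s,C,z=224):
    a=np.radians(np.arange(0,360,0.5));rs=np.arange(26,58,1.0)
    A,Rr=np.meshgrid(a,rs);P=np.c_[(C[0]+Rr*np.cos(A)).ravel(),(C[1]+Rr*np.sin(A)).ravel(),np.full(A.size,float(z))]
    u=proj(s,P).astype(np.float32).reshape(A.shape+(2,))
    return cv2.remap(cv2.cvtColor(im,cv2.COLOR_BGR2GRAY),u[...,0],u[...,1],cv2.INTER_CUBIC).astype(float)
E
python3 - <<'E'
from reg import *
plan(9,th0=-119)
s=optics.snapshot("side")
for d in spotter.masks_of(s,"handle_mid")[:2]: print(d["p"],d["mask"].sum(),np.argwhere(d["mask"]).mean(0)[::-1])
a=cv2.imread("pics/side0.png");b=s["color"]
def crop(i): return cv2.resize(i[120:245,240:370],None,fx=3,fy=3,interpolation=cv2.INTER_CUBIC)
cv2.imwrite("pics/cmp8.png",np.hstack([crop(a),crop(b)]))
E
```

```text
t 14.53 tcp [489.6   9.5 261.7] rot [179.8  -0.5 177.1] rad 71.4 ang -118.3 F [-2.4  0.6  1. ] gap 0.2 j [ -5. -10. 100.   0.  90. -92.]
[[0, [0.0022, -0.0007, 0.0], -3.127], [0, [0.0042, -0.0016, 0.0], -3.127], [0, [0.0062, -0.0025, 0.0], -3.127], [0, [0.0083, -0.0034, 0.0], -3.127], [0, [0.0104, -0.0042, 0.0], -3.114]]
0.72 226 [312.61504425 157.13716814]
```

View pics/cmp8.png

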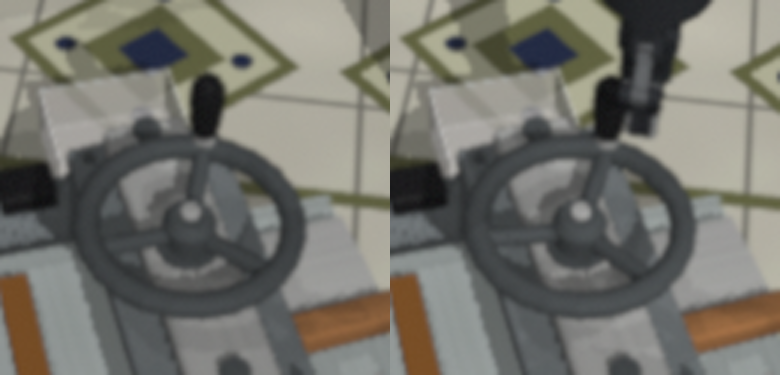

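```bash
python3 - <<'E'
from reg import *
s=optics.snapshot("side");a=cv2.imread("pics/side0.png");b=s["color"]
h=lambda f:np.r_[C+70*np.array([np.cos(np.radians(f)),np.sin(np.radians(f))]),270]
print((proj(s,[h(-92)])-proj(s,[h(-102)]))/10)
for y in range(147,166,3):
    ga=cv2.cvtColor(a,cv2.COLOR_BGR2GRAY)[y,296:326];gb=cv2.cvtColor(b,cv2.COLOR_BGR2GRAY)[y,296:326]
    def edge(g): # first crossing below 60 from left
        g=g.astype(float);i=np.argmax(g<60);return 296+i-1+(g[i-1]-60)/(g[i-1]-g[i])
    print(y,edge(ga).round(2),edge(gb).round(2))
# lower spoke + left spoke: local patch match
E
```

```text
[[-0.5861389  -0.11446044]]
147 304.7 309.68
150 303.9 308.09
153 303.51 307.69
156 303.69 307.33
159 303.47 306.88
162 303.62 307.53
165 304.5 306.0
```

>>> apply_moves(
  series=[
    [0, [0.002, -0.0005, 0], 0.01],
    [0, [0.004, -0.001, 0], 0.01],
    [0, [0.0055, -0.002, 0], 0.01],
    [0, [0.007, -0.003, 0], 0.01],
    [0, [0.007, -0.003, 0], 0.01],
  ],
)

```text
time: 15.3
tool_pos: [497.0, 6.5, 261.7]
tcp_rot: [179.8, -0.5, 177.5]
ft_force: [-1.4, 0.1, -0.0]
finger_gap: -0.2
```

>>> apply_moves(
  series=[
    [0, [-0.004, 0.002, 0], 0],
    [0, [-0.012, 0.006, 0], 0],
    [0, [-0.02, 0.011, 0], 0],
    [0, [-0.025, 0.016, 0], 0],
    [0, [-0.025, 0.016, 0], 0],
  ],
)

```text
time: 15.92
tool_pos: [471.8, 23.0, 261.9]
tcp_rot: [179.8, -0.4, 177.5]
ft_force: [0.6, -1.1, 0.7]
finger_gap: -0.0
```

```bash
cat > chk.py <<'E'
from reg import *
def chk(name):
    pol()
    a=cv2.imread("pics/side0.png")
    for k in range(3):
        s=optics.snapshot("side");b=s["color"]
        print([(round(d["p"],2),int(d["mask"].sum()),np.argwhere(d["mask"]).mean(0)[::-1].round(2)) for d in spotter.masks_of(s,"handle_mid")[:1]])
        # ECC/phase: template match of handle crop, subpixel by upsampling
        ga=cv2.resize(cv2.cvtColor(a,cv2.COLOR_BGR2GRAY)[143:172,300:318],None,fx=8,fy=8,interpolation=cv2.INTER_CUBIC)
        gb=cv2.resize(cv2.cvtColor(b,cv2.COLOR_BGR2GRAY)[138:177,290:328],None,fx=8,fy=8,interpolation=cv2.INTER_CUBIC)
        m=cv2.matchTemplate(gb,ga,cv2.TM_CCOEFF_NORMED);_,v,_,l=cv2.minMaxLoc(m)
        dx=l[0]/8-10;dy=l[1]/8-5;print("handle shift px",dx,dy,round(v,3),"deg remaining",round(dx/.586,2))
        for q in((151,),(156,),(161,)):
            def both(g):
                g=cv2.cvtColor(g,cv2.COLOR_BGR2GRAY)[q[0]-1:q[0]+2,290:335].mean(0);i=np.argmax(g<60);j=i+np.argmax(g[i:]>60)
                return 290+i-1+(g[i-1]-60)/(g[i-1]-g[i]),290+j-1+(60-g[j-1])/(g[j]-g[j-1])
            print(q,np.round(both(a),2),np.round(both(b),2))
    def crop(i): return cv2.resize(i[120:245,240:370],None,fx=3,fy=3,interpolation=cv2.INTER_CUBIC)
    cv2.imwrite(f"pics/{name}.png",np.hstack([crop(a),crop(b)]))
E
python3 -c "
from chk import *
chk('cmp9')"
```

```text
t 15.93 tcp [471.8  23.  261.9] rot [179.8  -0.4 177.5] rad 71.5 ang -136.4 F [ 0.6 -1.1  0.7] gap -0.0 j [ -4. -13. 103.   0.  90. -91.]
[(0.68, 262, array([309.  , 156.48]))]
handle shift px 0.75 0.0 0.994 deg remaining 1.28
(151,) [303.75 314.01] [304.48 314.87]
(156,) [303.65 313.2 ] [304.46 313.93]
(161,) [303.6  311.83] [304.03 312.46]
[(0.78, 254, array([309.33, 156.07]))]
handle shift px 0.75 0.0 0.994 deg remaining 1.28
(151,) [303.75 314.01] [304.48 314.87]
(156,) [303.65 313.2 ] [304.45 313.95]
(161,) [303.6  311.83] [304.04 312.48]
[(0.57, 249, array([309.21, 156.33]))]
handle shift px 0.75 0.0 0.994 deg remaining 1.28
(151,) [303.75 314.01] [304.49 314.86]
(156,) [303.65 313.2 ] [304.46 313.94]
(161,) [303.6  311.83] [304.05 312.48]
```

View pics/cmp9.png

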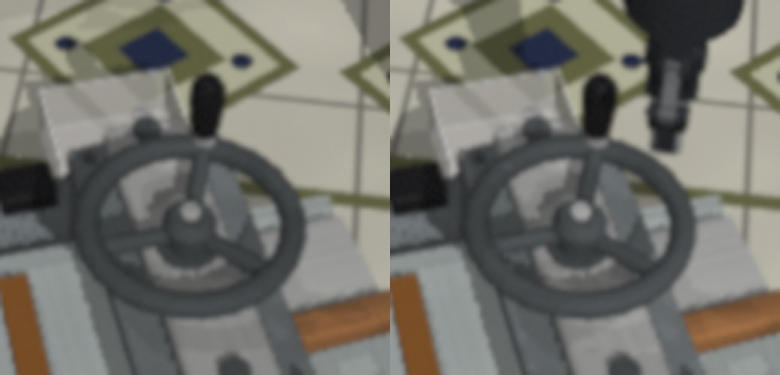

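The handle is back within 0.75 px, so about 1.3° (1.6 mm) is still short. I'll give it one last gentle nudge, 1.5 mm past the previous stop.

>>> apply_moves(
  series=[
    [0, [0.008, -0.006, 0], 0],
    [0, [0.016, -0.0125, 0], 0],
    [0, [0.022, -0.016, 0], 0],
    [0, [0.025, -0.0165, 0], 0],
    [0, [0.0265, -0.017, 0], 0],
  ],
)

```text
time: 16.85
tool_pos: [498.5, 5.4, 261.5]
tcp_rot: [179.8, -0.5, 177.5]
ft_force: [-3.1, 0.6, 1.0]
finger_gap: 0.0
```

>>> apply_moves(
  series=[
    [0, [0, 0, 0], 0],
    [0, [-0.006, 0.003, 0], 0],
    [0, [-0.014, 0.007, 0], 0],
    [0, [-0.025, 0.015, 0], 0],
    [0, [-0.027, 0.017, 0], 0],
  ],
)

```text
time: 17.48
tool_pos: [470.7, 23.1, 261.7]
tcp_rot: [179.8, -0.5, 177.5]
ft_force: [0.8, -1.3, 0.0]
finger_gap: -0.1
```

```bash
python3 -c "
from chk import *
chk('cmp10')"
```

```text
t 17.48 tcp [470.7  23.1 261.7] rot [179.8  -0.5 177.5] rad 72.2 ang -137.0 F [ 0.8 -1.3  0. ] gap -0.1 j [ -4. -13. 103.   0.  90. -91.]
[(0.52, 236, array([308.61, 155.9 ]))]
handle shift px 0.0 0.0 0.999 deg remaining 0.0
(151,) [303.75 314.01] [303.73 313.92]
(156,) [303.65 313.2 ] [303.68 313.18]
(161,) [303.6  311.83] [303.63 311.71]
[(0.55, 231, array([308.63, 155.13]))]
handle shift px 0.0 0.0 0.999 deg remaining 0.0
(151,) [303.75 314.01] [303.71 313.91]
(156,) [303.65 313.2 ] [303.69 313.18]
(161,) [303.6  311.83] [303.63 311.71]
[]
handle shift px 0.0 0.0 0.999 deg remaining 0.0
(151,) [303.75 314.01] [303.72 313.92]
(156,) [303.65 313.2 ] [303.69 313.17]
(161,) [303.6  311.83] [303.63 311.71]
```

The handle is now within about 0.1 px of its start. I'll lift, retreat and compare the top view.

>>> apply_moves(
  series=[
    [0, [0, 0, 0.03], 0],
    [0, [0, 0, 0.07], 0],
    [0, [0, -0.02, 0.09], 0],
    [0, [-0.02, -0.07, 0.09], 0],
    [0, [-0.04, -0.12, 0.09], 0],
  ],
)

```text
time: 18.4
tool_pos: [431.4, -99.0, 351.8]
tcp_rot: [179.9, -0.5, 177.5]
ft_force: [-0.2, -0.2, 0.1]
finger_gap: 0.3
```

>>> apply_moves(
  series=[
    [0, [-0.025, -0.055, 0], 0],
    [0, [-0.05, -0.11, 0], 0],
    [0, [-0.075, -0.165, 0], 0],
    [0, [-0.09, -0.21, 0], 0],
    [0, [-0.1, -0.25, 0], 0],
  ],
)

```text
time: 19.02
tool_pos: [330.3, -351.0, 351.9]
tcp_rot: [179.9, -0.5, 177.4]
ft_force: [0.7, -0.6, 0.1]
finger_gap: -0.1
```

```bash
python3 - <<'E'
from reg import *
pol()
for n,(y0,y1,x0,x1) in (("top",(130,310,170,410)),("side",(110,370,190,430))):
    s=optics.snapshot(n);a=cv2.imread(f"pics/{n}0.png");b=s["color"]
    d=cv2.absdiff(a,b).max(2)[y0:y1,x0:x1]
    print(n,"max",d.max(),"n>25",(d>25).sum())
    f=1.6
    cv2.imwrite(f"pics/{n}F.png",np.hstack([cv2.resize(i[y0:y1,x0:x1],None,fx=f,fy=f) for i in(a,b)]))
E
```

```text
t 19.02 tcp [ 330.3 -351.   351.9] rot [179.9  -0.5 177.4] rad 465.3 ang -114.5 F [ 0.7 -0.6  0.1] gap -0.1 j [ -53.  -12.   93.   -0.   99. -140.]
top max 36 n>25 14
side max 53 n>25 658
```

View pics/topF.png

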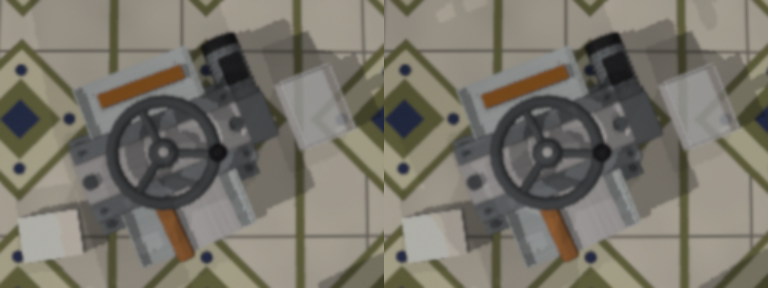

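View pics/sideF.png

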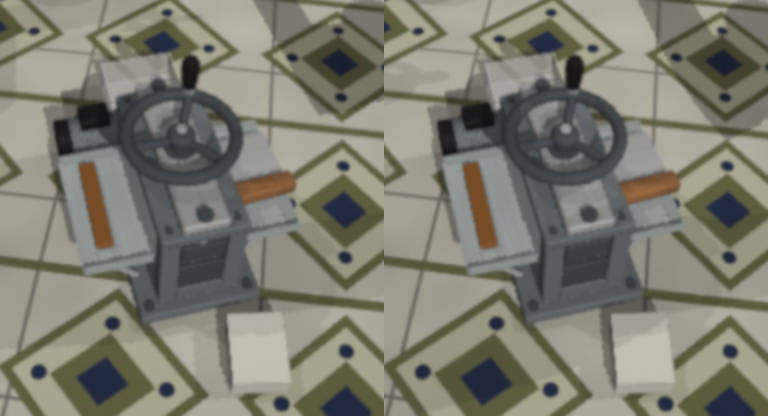

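The before and after views match, with the handle at the same spot and the tub, papers, scraper and strip unmoved. Only the arm's shadow differs.

```bash
python3 -c "
from h import *
print(hand_in())"
```

```text
the job is handed in; nothing more can be done
None
```

I pushed the hand wheel through one full anticlockwise turn and handed the job in at about 19 s of the allowed 51 s. I used the shut fingers against the upright handle, never gripping it or the wheel, and the push read about 2.5–3.5 N.

- **First stop:** the handle was about 1.3° short, so I backed off, nudged it 1.5 mm further and withdrew.
- **Final check:** in the side view the handle lies within about 0.1 px (roughly 0.2°) of where it started. The top view before and after is nearly identical.
- **Things around the machine:** the tub, papers, scraper and caramel strip all show in the same places in both views. The side pictures do differ in 658 pixels, which I put down to the arm's shadow.
- **Gaps in the checks:** the detector missed the handle or wheel in a few pictures. The top camera could not see the wheel when I checked it with the arm over the machine, so I followed the turn from the side camera and the wrist force.

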